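Count to the third gap and push the cup in

ROBOT

A 6-joint arm with a two-finger parallel gripper is mounted at the origin on a cart in front of the work surface, level with it; the furniture and walls round the work are solid. World frame = base frame: x ahead of the robot, y to its left, z up, the work surface at z = 0. Lengths are in m, angles in rad, forces in N, time in s.
With the tool pointing down it reaches from about 0.35 to 0.8 m from the base axis. Payload 7.3 kg.
Tool frame: the origin (TCP) lies between the finger pads; the fingertips stand 25 mm ahead of it and the grasp point (between the pads) lies 6 mm ahead of it (r.tip_extent is the distance from the TCP to the fingertips, in m); z points along the fingers, y is the line along which they close (so a half turn about z gives the same grasp; the last joint's range is limited). The gripper opens to 85 mm and grips with 20 to 120 N. Pads are 22 mm wide; open, the fingers measure 114 mm over their backs; the gripper's body (76 mm by 85 mm) begins 54 mm behind the grasp point. The pads swing forward as they close: fully open they stand 13 mm farther back than shut.
Start: joints at [1.13, 0.342, 1.524, -0, 1.275, -0.146], TCP at [0.153, 0.502, 0.256] pointing down, gripper open.
Joint ranges: [-2.53, 2.53], [-0.77, 2.02], [0.04, 2.7], [-1, 4.14], [0.28, 2.66], [-3.11, 3.11]. Speed limits (rad/s): [2.57, 2.57, 3.14, 3.14, 3.14, 3.14].

INTERFACE

Orientations are given as a unit quaternion [x, y, z, w].
In Python, from workcell import r, command_gripper, optics gives the robot as it stands. The module is installed in compiled form; this text tells all that it offers. Calls block until the motion is done:
- r.reach(position, orientation): joint-space move of the TCP to a pose.
- r.move_straight(position, orientation=None, speed=0.15, max_force=None): straight line of the TCP; orientation=None keeps the orientation; speed is the mean speed in m/s. With max_force (N) it stops when the force on the tool has changed by that much, and returns True; else False.
- r.movej(angles): joint-space move.
- command_gripper(opening, force=None): finger opening in m; force is the grip in N (None keeps the last); returns when the fingers have stopped.
- r.hold(seconds).
- r.solve_ik(position, orientation): joint angles nearest the present ones, or None.
- r.read_state(): the state.
- optics.get_image(name): name is "side" or "top" or "wrist"; returns (picture, depth): 480x640x3 uint8, red, green, blue; 480x640 float32, m along the optical axis (not along the pixel's ray), 0 where there is no reading.
- optics.camera_model(name): a dict with "K" (3x3 intrinsics, pixels), "R" (3x3) and "t" (3): a world point X has camera coordinates R X + t; the wrist camera has in their place "tool_from_camera" (4x4, takes a point from camera to tool coordinates, whose origin is the TCP and whose axes are the flange's). Camera axes: x right, y down, z forward; pixel columns grow to the right and rows downward; lengths in m; the calibration is good to about 2 mm. A picture is of the moment at which its call begins: read the wrist's pose just before it. camera_model takes no time and is no camera call.
A pose or a line that the arm cannot do raises r.PlanningError and nothing moves.
- r.finish_job(): hands the job in; it is judged then, once.
The state is a dict: "time_s": time; "joint_positions": joint angles; "dq": joint speeds; "tau": joint torques, N m; "eef_pos": TCP position; "eef_rot": TCP orientation; "contact_force": force on the tool from outside, world axes, zero at the start; "torque": the same for the moment, N m; "grip_width": finger opening in m; "grip_force": force on a finger pad.
Only numpy, scipy, OpenCV 4.12 (cv2) and the standard library are available. Lean on these libraries where they do the work, as an engineer would, in place of code of your own. Each camera call takes 0.05 s, during which the arm holds its last target. There are 200 camera calls.

TASK

Starting at the end of the cup rack with the blue post, run a fingertip lightly along the top of the sprung rail, pressing on it behind the first gap, over the divider, behind the second, over the next divider and behind the third, and go no farther. Then push the upside-down espresso cup across the tray into that third gap, all the way home with its handle up against the back bar, without lifting or tipping it or putting it in another gap on the way. Leave the other things where they stand.

Things in the scene. Friction and masses are not known exactly. Their poses are not given: they have to be found in the camera images.
- rack: white cup rack, fixed, open at top and front. It stands on a flat dark tray. Origin: rack's centre on the tray's top; x points into the gaps, away from the robot, y to its left. Five dividers, 34 mm high, x = -50 to 56 mm, at y = 176, 88, 0, -88, -176 mm, make four gaps 78 mm wide at the mouth (82 within), centres y = 132, 44, -44, -132 mm
- tray_front (a point): middle of the front edge of the flat dark tray under the rack, at its top, 4 mm above the drainer (world z = 0), rack x = -203 mm; the tray is 300 mm wide in front of the rack and also floors the gaps, so the cup slides on it
- back_bar (a point): middle of the front face of the white bar that closes all gaps at the back, rack x = 44 mm; the bar is 6 to 28 mm above the tray, this point 17 mm
- rail_top (a point): middle of the top of the round steel rail along the back of the rack, rack (50, 0, 75) mm; rail 14 mm thick, 372 mm long, along rack y. It is sprung: it yields straight down as one piece by up to 10 mm (1 to 2 N to start, about 0.3 N more per mm), then stops hard; it rises again by itself
- rail: the whole sprung rail; origin on its axis at its middle, rack (50, 0, 68) mm. Behind each divider it wears a flush black sleeve, 30 mm long, at rack y = 88, 0 and -88 mm; behind each gap it is bare steel
- rail_gap1 (a point): point on top of the rail at the middle of gap 1 from the rack's left (+y) end, rack y = 132 mm; the steel length of rail behind this gap runs from rack y = 186 to 103 mm
- rail_gap2 (a point): point on top of the rail at the middle of gap 2 from the rack's left (+y) end, rack y = 44 mm; the steel length of rail behind this gap runs from rack y = 73 to 15 mm
- rail_gap3 (a point): point on top of the rail at the middle of gap 3 from the rack's left (+y) end, rack y = -44 mm; the steel length of rail behind this gap runs from rack y = -15 to -73 mm
- rail_gap4 (a point): point on top of the rail at the middle of gap 4 from the rack's left (+y) end, rack y = -132 mm; the steel length of rail behind this gap runs from rack y = -103 to -186 mm
- blue_post: bright blue round end post, 28 mm wide at its foot, 60 mm high, fixed just beyond one end of the rail (rack x = 50, y = +205 or -205 mm); it marks the end to count from. Origin: centre of its underside
- grey_post: the same post in grey, at the other end of the rail
- espresso_cup: white espresso cup standing upside down on the tray in front of the rack, loose, about 0.12 kg; 64x93x51 mm over all. Origin: middle of that outline, on the tray's top; its handle points along its own -y, toward the rack (within 0.25 rad of rack x); the handle's end is 46 mm from the origin, 13 mm wide, 2 to 35 mm up
- cup_bowl (a point): centre of the cup's round bowl, on the tray's top: 14.5 mm from the cup's origin along its own +y. The bowl is 64 mm across near the tray and 56 mm at the top, 51 mm up; the handle's end is 60.5 mm from this point
- drain_glass_1: clear tumbler, 76 mm wide, 115 high; loose bystander, origin at the centre of its underside
- mug_2: low mug, blue inside, 94x117x58 mm; loose bystander, origin at the centre of its underside
- bench_glass_1: clear tumbler, 72 mm wide, 100 high; loose bystander, origin at the centre of its underside
- scraper: green plastic pot scraper lying flat, 139x105x14 mm; loose bystander, origin at the centre of its underside
- tumbler_10: clear tumbler standing upside down, 71 mm wide, 82 high; loose bystander, origin at the centre of its underside
Mind the look-alikes: they are no part of the job. Leave any red look-alike of the espresso_cup alone. Of the things like the blue_post, leave any that is orange; of the rest the smaller one is meant.

How it is judged:
By the outcome, as a careful person would: the job done as asked, in the order asked, and still so for the second after the job is handed in, with the robot touching nothing.
It also fails if it takes over 72 s, if anything falls off the work surface, if the arm or the gripper's body presses on something with over 40 N, if the wrist force passes 120 N, or if a joint passes its speed limit or range.

## Working session

There is one attempt and no reset: what is moved stays moved. The work goes in short steps, each a Python script; the robot and the scene stay as the last script left them, time stands still between calls to the robot, and variables do not carry over. Pictures are saved under pics/ and viewed, at most 10 in all, crops included, and the job is handed in when it is done.

```bash
mkdir -p pics; cat > h.py <<'E'
import numpy as np, cv2
from workcell import r, command_gripper, optics
def grab(n):
    p,d=optics.get_image(n); m=optics.camera_model(n); return p,d,m
def world(u,v,z,m):
    K=np.array(m["K"]);R=np.array(m["R"]);t=np.array(m["t"])
    return R.T@(np.linalg.inv(K)@np.array([u,v,1.])*z-t)
def cloud(d,m):
    K=np.array(m["K"]);R=np.array(m["R"]);t=np.array(m["t"])
    v,u=np.indices(d.shape)
    c=np.stack([(u-K[0,2])/K[0,0]*d,(v-K[1,2])/K[1,1]*d,d],-1)
    return (c-t)@R
E
python3 - <<'E'
from h import *
for n in("top","side"):
    p,d,m=grab(n); cv2.imwrite(f"pics/{n}.png",p[:,:,::-1]); np.savez(f"{n}.npz",p=p,d=d,K=m["K"],R=m["R"],t=m["t"])
    print(n,np.round(-np.array(m["R"]).T@m["t"],3))
s=r.read_state();print(s["time_s"],s["eef_rot"],r.tip_extent)
E
```

```text
top [0.145 0.284 1.649]
side [ 0.508 -0.996  0.727]
0.1 [ 1.46872810e-01  9.89155133e-01 -6.77323253e-04 -2.03070260e-04] 0.025
```

View pics/top.png

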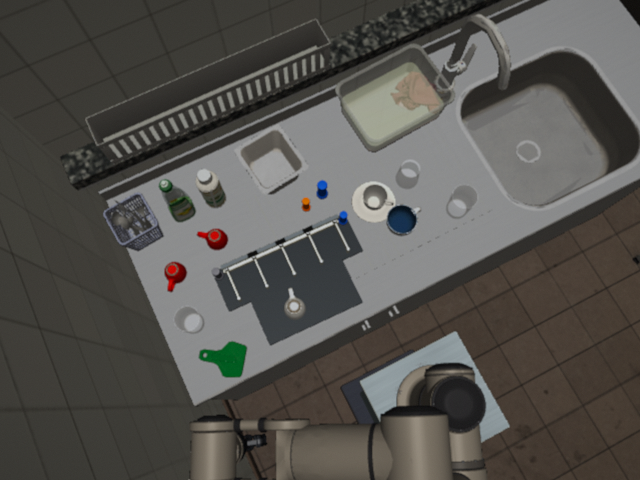

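View pics/side.png

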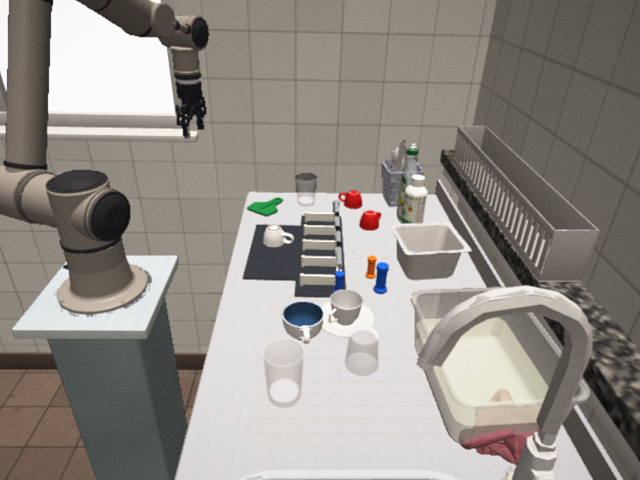

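The top view shows the rack from the grey post at about (217,272) to the small blue post at (343,216). The cup is at (293,306) with its handle toward the rack, and the larger blue look-alike is at (322,188). Next I'll measure these.

```bash
python3 - <<'E'
from h import *
z=np.load("top.npz");p,d=z["p"],z["d"];m=z
W=cloud(d,m)
for n,(u,v) in dict(blue=(343,216),blue2=(322,188),grey=(217,272),cup=(293,306),tray=(320,320),tray2=(260,290),counter=(380,290),rail=(270,249),handle=(291,292)).items(): print(n,W[v,u].round(3),p[v,u])
h=W[...,2]
hsv=cv2.cvtColor(p,cv2.COLOR_RGB2HSV)
b=(hsv[...,0]>105)&(hsv[...,0]<130)&(hsv[...,1]>150)
sel=np.zeros_like(b);sel[205:228,333:352]=1
q=W[b&sel];print("blue med",np.median(q,0),q[:,2].max(), q.min(0),q.max(0))
# rail points
R=np.zeros_like(b);R[215:275,210:350]=1
q=W[R&(h>0.065)&(h<0.09)];print(len(q),q.mean(0))
pc=q[:,:2]-q[:,:2].mean(0);w=np.linalg.svd(pc,full_matrices=0)[2][0];print("railaxis",w,(pc@w).min(),(pc@w).max(),np.std(pc@[-w[1],w[0]]),np.percentile(q[:,2],[5,50,95]))
C=np.zeros_like(b);C[285:325,275:312]=1
q=W[C&(h>0.015)&(h<.07)];print("cup",len(q),q.mean(0),q.min(0),q.max(0))
q=W[C&(h>0.048)&(h<.07)];print("cuptop",len(q),q.mean(0),q.min(0),q.max(0))
cv2.imwrite("pics/crop.png",cv2.resize(p[195:355,195:375,::-1],None,fx=3.7,fy=3.7,interpolation=cv2.INTER_CUBIC)[:600])
E
```

```text
blue [ 0.592 -0.016  0.058] [ 21  88 198]
blue2 [0.692 0.003 0.079] [ 19  84 190]
grey [0.603 0.388 0.065] [123 123 127]
cup [0.418 0.236 0.05 ] [187 190 193]
tray [0.352 0.182 0.008] [58 62 65]
tray2 [0.512 0.301 0.009] [56 60 63]
counter [ 0.354 -0.02  -0.011] [142 143 143]
rail [0.606 0.221 0.03 ] [178 181 178]
handle [0.46  0.222 0.034] [190 193 195]
blue med [ 0.58951384 -0.01400043  0.05773958] 0.07283745319729312 [ 0.58249629 -0.0382105  -0.00572672] [ 0.62288533 -0.00483078  0.07283745]
641 [0.59984233 0.19586369 0.0767667 ]
railaxis [0.0332744  0.99944625] -0.21699096620984604 0.2082759657554129 0.004147135709276392 [0.06827464 0.07706106 0.08383034]
cup 399 [0.41719698 0.23500243 0.04355231] [0.38409877 0.20638794 0.015065  ] [0.47365384 0.29921882 0.06341376]
cuptop 172 [0.41661893 0.23568927 0.0529666 ] [0.39366235 0.21391406 0.04801586] [0.44782856 0.25983615 0.06341376]
```

View pics/crop.png

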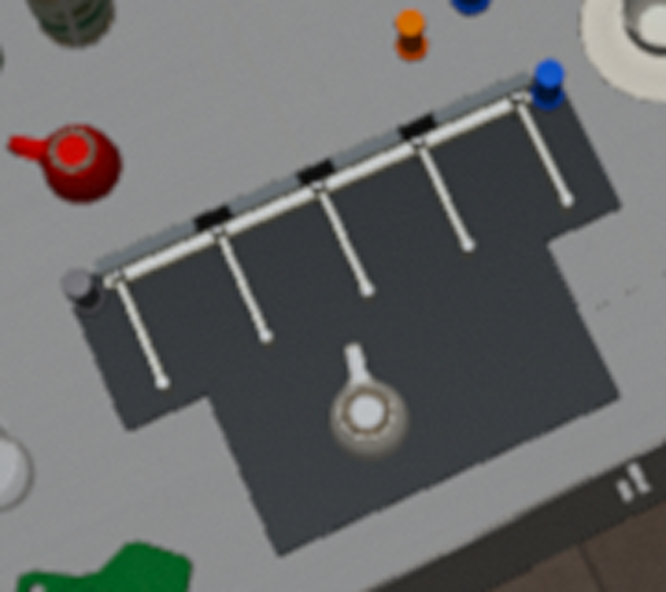

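The blue post is at the rack's right (−y) end, so the count goes gap 4, gap 3, gap 2. The third gap is therefore rack y = +44 mm. I'll fit the rack pose and the cup pose from keypoints.

```bash
cat > fit.py <<'E'
from h import *
from scipy.optimize import least_squares
z=np.load("top.npz");K,R,t=z["K"],z["R"],z["t"]
px=np.array([(162,384),(265,337),(367,291),(468,245),(568,202),(214,217),(316,172),(417,127),(549,70),(79,286)])/3.7+195-.36
P=np.array([(-50,y,38) for y in(176,88,0,-88,-176)]+[(50,y,74) for y in(88,0,-88)]+[(50,-205,62),(50,205,62)])/1e3
def proj(X):
    c=X@R.T+t; q=c@K.T; return q[:,:2]/q[:,2:]
def T(v,P):
    c,s=np.cos(v[2]),np.sin(v[2]); return P@np.array([[c,s,0],[-s,c,0],[0,0,1]])+[v[0],v[1],0]
s=least_squares(lambda v:(proj(T(v,P))-px).ravel(),[.55,.19,-.03])
print("rack",s.x,"\nres px",(s.fun.reshape(-1,2)).round(1).tolist())
def atz(u,v,zz):
    ray=R.T@np.linalg.inv(K)@[u,v,1];C=-R.T@t;return C+ray*(zz-C[2])/ray[2]
bw=atz(366/3.7+194.64,411/3.7+194.64,.055);he=atz(354/3.7+194.64,348/3.7+194.64,.037)
c,sn=np.cos(s.x[2]),np.sin(s.x[2])
for n,q in(("bowl",bw),("handle",he)):
    e=q[:2]-s.x[:2];print(n,q.round(4),"rack",(np.array([c*e[0]+sn*e[1],-sn*e[0]+c*e[1]])*1e3).round(1))
print("handle len",np.linalg.norm((he-bw)[:2]))
E
python3 fit.py
```

```text
rack [ 0.55343451  0.18837454 -0.02944386] 
res px [[0.6, 0.6], [0.6, 0.6], [0.5, 0.5], [0.4, 0.5], [0.2, -0.1], [-0.6, -0.2], [-0.4, -0.4], [-0.3, -0.5], [-0.2, 0.1], [-0.8, -1.2]]
bowl [0.4168 0.234  0.055 ] rack [-137.9   41.6]
handle [0.469  0.2199 0.037 ] rack [-85.3  29. ]
handle len 0.05411138979605214
```

```bash
cat >> h.py <<'E'
RK=np.array([0.5534,0.1884,-0.0294]); TZ=0.004
def rw(x,y,z):
    "rack mm -> world m"
    c,s=np.cos(RK[2]),np.sin(RK[2]); return np.array([RK[0]+(c*x-s*y)/1e3,RK[1]+(s*x+c*y)/1e3,TZ+z/1e3])
def quat(yaw=0):
    a=np.pi/2+(RK[2]+yaw)/2; return [np.cos(a),np.sin(a),0,0]
def tip(x,y,z): return rw(x,y,z+25)
def st(l=""):
    s=r.read_state(); print(l,round(s["time_s"],2),"tipz_tray",round((s["eef_pos"][2]-.025-TZ)*1e3,1),"F",np.round(s["contact_force"],2))
    return s
E
python3 - <<'E'
from h import *
command_gripper(0.0)
r.reach(tip(50,-150,150),quat()); st("above")
r.move_straight(tip(50,-150,85),speed=.15); s=st("near"); f0=s["contact_force"][2]
hit=r.move_straight(tip(50,-150,66),speed=.02,max_force=1.2); s=st("hit %s"%hit)
p,d=optics.get_image("side"); cv2.imwrite("pics/s2.png",cv2.resize(p[180:320,220:420,::-1],None,fx=4,fy=4)[:600])
E
```

```text
above 3.18 tipz_tray 150.2 F [-0.02 -0.25 -0.01]
near 3.77 tipz_tray 85.6 F [ 0.19  0.5  -0.38]
hit True 4.4 tipz_tray 72.7 F [0.2  0.7  2.18]
```

View pics/s2.png

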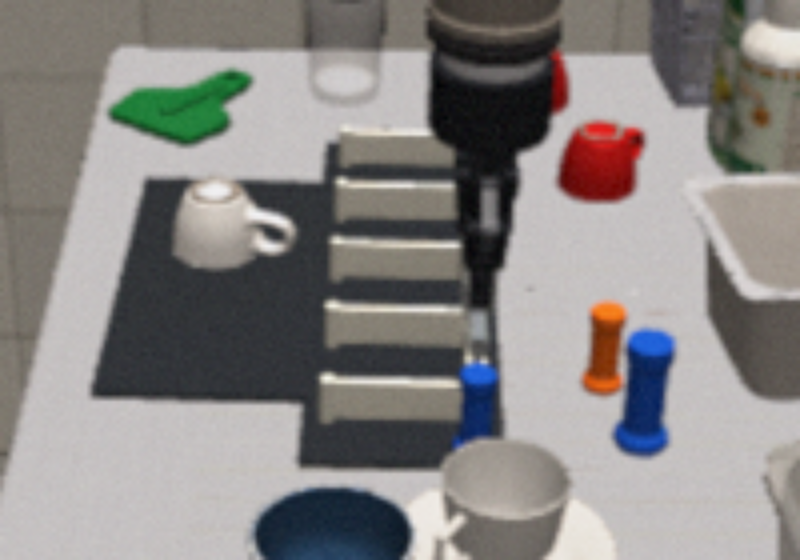

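The fingertip is on the rail just inside the blue post, at around (478,350) in the crop. I'll press slightly deeper and slide to gap 2.

```bash
python3 - <<'E'
from h import *
r.move_straight(tip(50,-150,70),speed=.03); st("pressed")
for y in(-132,-88,-44,0,44):
    r.move_straight(tip(50,y,70),speed=.06); st(y)
r.hold(.2)
r.move_straight(tip(50,44,100),speed=.08); st("lifted")
# look at cup from above
r.reach(tip(-150,44,210),quat()); s=r.read_state()
p,d=optics.get_image("wrist"); m=optics.camera_model("wrist")
np.savez("w.npz",p=p,d=d,K=m["K"],T=m["tool_from_camera"],pos=s["eef_pos"],rot=s["eef_rot"])
cv2.imwrite("pics/w1.png",p[:,:,::-1]); st()
E
```

```text
pressed 4.7 tipz_tray 70.0 F [ 0.6  -0.41  3.15]
-132 5.15 tipz_tray 70.0 F [-0.55  2.19  3.07]
-88 6.03 tipz_tray 70.0 F [0.95 1.85 2.92]
-44 6.92 tipz_tray 70.0 F [-0.32  2.58  3.32]
0 7.8 tipz_tray 70.0 F [-0.01  1.26  2.24]
44 8.68 tipz_tray 70.0 F [-0.25  2.64  3.26]
lifted 9.41 tipz_tray 100.2 F [-0.17  0.37 -0.8 ]
 10.37 tipz_tray 209.3 F [-0.16  0.3  -0.15]
```

View pics/w1.png

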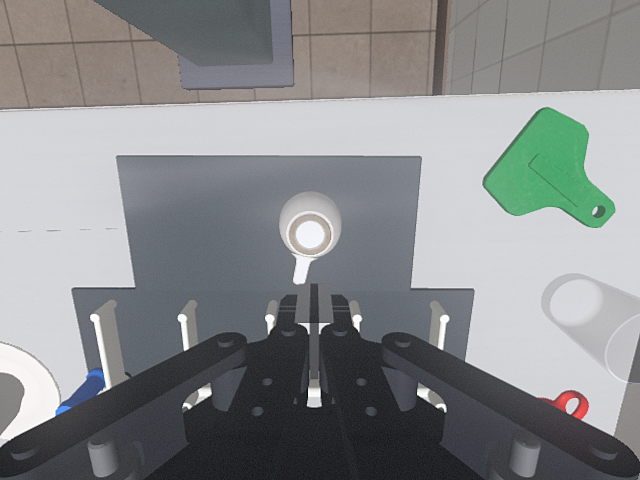

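The wrist view looks back toward the robot. It shows the bowl top at (310,234), the handle end at (299,282), and the gap 2 divider ends at (272,306) and (355,306). I'll measure these with the wrist calibration.

```bash
cat >> h.py <<'E'
from scipy.spatial.transform import Rotation as Ro
def wpt(u,v,zw,w):
    T=np.array(w["T"]);Rw=Ro.from_quat(w["rot"]).as_matrix()
    C=Rw@T[:3,3]+w["pos"]; ray=Rw@T[:3,:3]@np.linalg.inv(w["K"])@[u,v,1]
    X=C+ray*(zw-C[2])/ray[2]; e=X[:2]-RK[:2]; c,s=np.cos(RK[2]),np.sin(RK[2])
    return (np.array([c*e[0]+s*e[1],-s*e[0]+c*e[1]])*1e3).round(1)
E
python3 - <<'E'
from h import *
w=np.load("w.npz")
for n,u,v,z in(("bowltop",310,234,.055),("handle",299,282,.030),("d-88",188,306,.038),("d0",272,306,.038),("d88",355,306,.038),("d176",438,306,.038),("trayfrontL",117,157,.004),("trayfrontR",420,157,.004),("bowlL",279,226,.02),("bowlR",342,226,.02),("bowlback",310,192,.008)): print(n,wpt(u,v,z,w))
E
```

```text
bowltop [-137.3   41.1]
handle [-80.8  29.6]
d-88 [-58.4 -81. ]
d0 [-58.4   2.7]
d88 [-58.3  85.5]
d176 [-58.3 168.3]
trayfrontL [-201.6 -147.9]
trayfrontR [-201.4  148.3]
bowlL [-136.    10.2]
bowlR [-136.    72.3]
bowlback [-167.8   40.7]
```

```bash
cat >> h.py <<'E'
def look(n,x=-150,y=44,z=210):
    r.reach(tip(x,y,z),quat()); s=r.read_state()
    p,d=optics.get_image("wrist"); m=optics.camera_model("wrist")
    np.savez("w.npz",p=p,d=d,K=m["K"],T=m["tool_from_camera"],pos=s["eef_pos"],rot=s["eef_rot"])
    cv2.imwrite(n,p[:,:,::-1]); st()
E
python3 - <<'E'
from h import *
r.reach(tip(-84,-2,80),quat())
r.move_straight(tip(-84,-2,14),speed=.12)
r.move_straight(tip(-84,23,14),speed=.04); st("nudged")
r.move_straight(tip(-84,10,14),speed=.06)
r.move_straight(tip(-84,10,90),speed=.15)
look("pics/w2.png")
E
```

```text
nudged 12.5 tipz_tray 13.9 F [0.15 0.47 0.48]
 14.19 tipz_tray 208.4 F [-0.37 -0.02 -0.5 ]
```

View pics/w2.png

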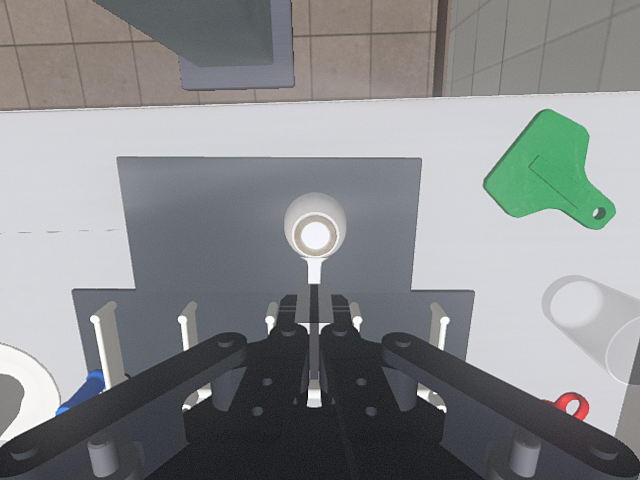

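The cup is now square to the rack: bowl at (315,235), handle end at (315,280). I'll cradle it between two slightly opened fingers and push it straight in.

```bash
python3 - <<'E'
from h import *
w=np.load("w.npz"); b=wpt(315,235,.055,w); h=wpt(315,281,.030,w); print(b,h)
command_gripper(0.024)
y=44
r.reach(tip(-205,y,90),quat())
r.move_straight(tip(-205,y,13),speed=.12)
r.move_straight(tip(-180,y,13),speed=.06)
r.move_straight(tip(-78,y,13),speed=.05); st("pre")
p,d=optics.get_image("top"); p2,_=optics.get_image("wrist")
a=cv2.resize(p[215:335,230:330,::-1],None,fx=4,fy=4)
cv2.imwrite("pics/pre.png",np.hstack([a,cv2.resize(p2[180:420,180:460,::-1],(400,480))]))
E
```

```text
[-138.    45.3] [-83.6  45.4]
pre 18.69 tipz_tray 13.0 F [-0.49 -0.77 -0.13]
```

View pics/pre.png

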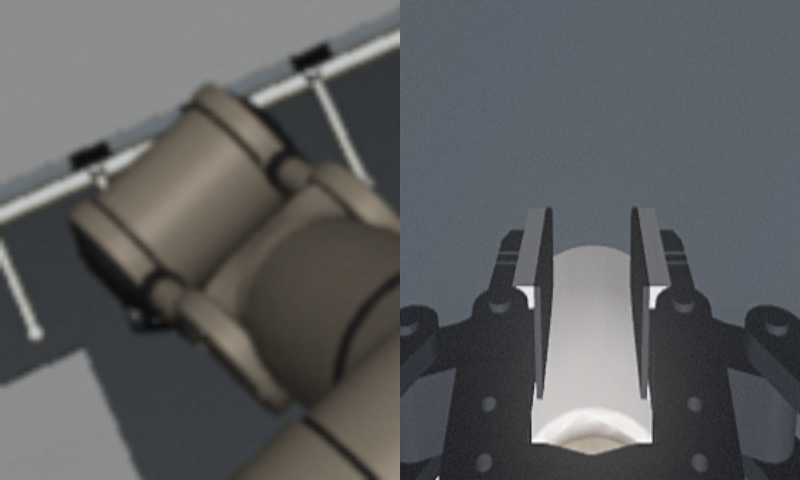

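The cup sits upright and centred between the fingers. Now the guarded final push until the handle meets the bar.

```bash
python3 - <<'E'
from h import *
y=44
hit=r.move_straight(tip(-46,y,13),speed=.02,max_force=4); s=st("hit %s"%hit)
e=s["eef_pos"][:2]-RK[:2]; c,sn=np.cos(RK[2]),np.sin(RK[2]); x=1e3*(c*e[0]+sn*e[1]); print("tcp rack x",x)
r.hold(.2); st()
r.move_straight(tip(-110,y,13),speed=.08)
r.move_straight(tip(-110,y,90),speed=.15)
look("pics/w3.png",-190,44,180)
p,d=optics.get_image("side"); a=cv2.resize(p[190:300,240:350,::-1],(480,480))
w=cv2.imread("pics/w3.png")[120:440,180:440]
cv2.imwrite("pics/fin.png",np.hstack([a,cv2.resize(w,(320,480))]))
E
```

```text
hit True 19.93 tipz_tray 12.4 F [-0.19  1.06  1.68]
tcp rack x -54.56958093651299
 20.12 tipz_tray 12.1 F [0.26 0.68 0.5 ]
 22.23 tipz_tray 178.6 F [-0.77  0.05 -0.09]
```

View pics/fin.png

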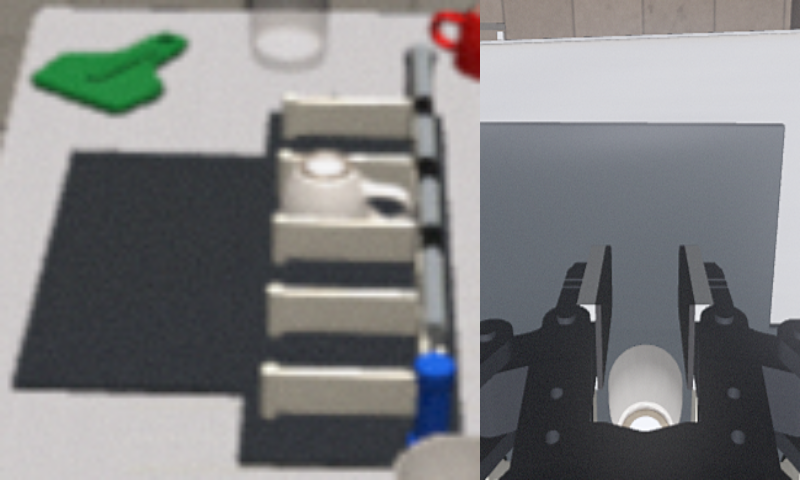

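The cup is in the third gap from the blue post. I'll clear the arm and check that it's fully home.

```bash
python3 - <<'E'
from h import *
r.reach(tip(-200,250,240),quat()); st()
p,d,m=grab("top"); np.savez("top2.npz",p=p,d=d,K=m["K"],R=m["R"],t=m["t"])
cv2.imwrite("pics/top2.png",cv2.resize(p[220:310,230:330,::-1],None,fx=6,fy=6,interpolation=cv2.INTER_CUBIC))
p,d,m=grab("side"); W=cloud(d,m); h=W[...,2]; S=np.zeros(h.shape,bool);S[215:245,300:330]=1
q=W[S&(h>.045)&(h<.07)]; c,s=np.cos(RK[2]),np.sin(RK[2]); e=q[:,:2]-RK[:2]
X=1e3*(e[:,0]*c+e[:,1]*s);Y=1e3*(-e[:,0]*s+e[:,1]*c);k=(abs(Y-44)<35)&(abs(X+16)<35);print(k.sum(),X[k].mean(),Y[k].mean())
E
```

```text
23.15 tipz_tray 238.6 F [ 0.99 -0.92 -0.29]
122 -14.607461350734878 38.24243323481963
```

View pics/top2.png

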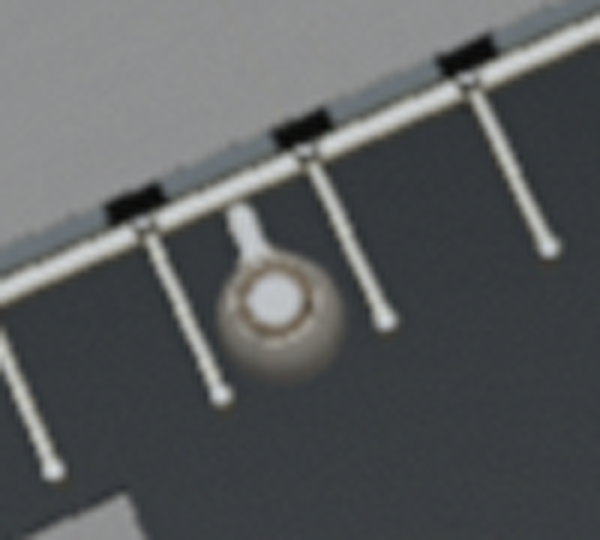

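```bash
cat >> fit.py <<'E'
print("---")
f=lambda a,b:(a/6+230-.42,b/6+220-.42)
c,sn=np.cos(s.x[2]),np.sin(s.x[2])
for n,a,b,zz in(("bowltop",275,300,.055),("handle",240,206,.035),("barfront top under handle",238,200,.032),("d0 end",388,321,.038),("d88 end",221,397,.038)):
    e=atz(*f(a,b),zz)[:2]-s.x[:2];print(n,(np.array([c*e[0]+sn*e[1],-sn*e[0]+c*e[1]])*1e3).round(1))
E
python3 fit.py | sed '1,/---/d'
```

```text
bowltop [-19.1  45.6]
handle [36.8 41.5]
barfront top under handle [40.9 41. ]
d0 end [-48.   -0.6]
d88 end [-47.9  88.5]
```

The handle appears about 3 mm short of the bar, so the stop may have come early. I'll push again slowly with a higher threshold.

```bash
python3 - <<'E'
from h import *
y=45
def tx(l):
    s=st(l); e=s["eef_pos"][:2]-RK[:2]; x=1e3*(np.cos(RK[2])*e[0]+np.sin(RK[2])*e[1]); print("  x",round(x,1)); return x
r.reach(tip(-110,y,90),quat()); r.move_straight(tip(-110,y,13),speed=.12)
r.move_straight(tip(-62,y,13),speed=.05); r.hold(.3); x=tx("free")
while x<-44:
    hit=r.move_straight(tip(x+1.5,y,13),speed=.015,max_force=10); r.hold(.15); s=r.read_state(); x=tx(hit) if hit else x+1.5
    print(round(x,1),np.round(s["contact_force"],2))
    if hit or s["contact_force"][0]<-3.5: break
r.move_straight(tip(-110,y,13),speed=.08); r.move_straight(tip(-110,y,90),speed=.15)
r.reach(tip(-200,250,240),quat()); st()
p,d,m=grab("top")
cv2.imwrite("pics/top3.png",cv2.resize(p[220:310,230:330,::-1],None,fx=6,fy=6,interpolation=cv2.INTER_CUBIC))
E
```

```text
free 26.5 tipz_tray 13.1 F [-1.28  0.51  0.03]
  x -62.1
-60.6 [-0.85  0.26 -0.5 ]
-59.1 [ 0.1  -0.41  0.28]
-57.6 [ 1.13 -0.93 -0.02]
-56.1 [ 0.26 -0.55  0.45]
-54.6 [-1.16  0.53 -0.72]
-53.1 [-5.5   0.27  1.  ]
 31.48 tipz_tray 238.5 F [-0.07  0.03  0.24]
```

View pics/top3.png

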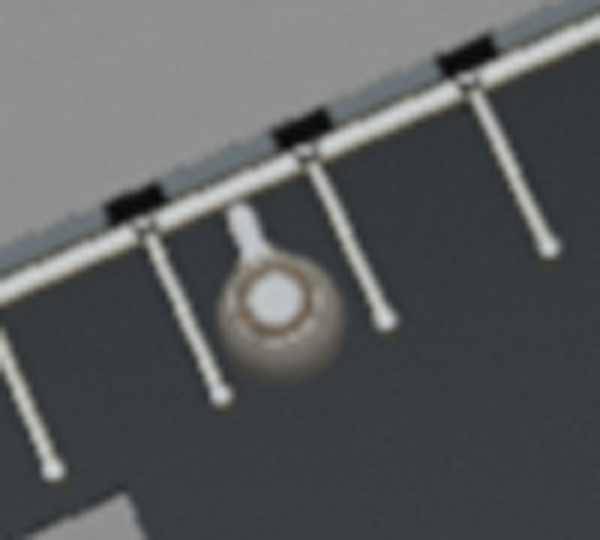

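The force rose sharply to 5.5 N over 1.5 mm and the cup didn't move, so the handle is against the bar.

```bash
python3 -c "
from h import *
print(r.finish_job())"
```

```text
the job is handed in; nothing more can be done
None
```

I ran the fingertip along the rail from the blue-post end behind gaps 1 to 3, then pushed the espresso cup into that third gap until the handle met the back bar (5.5 N with no further movement), and handed the job in at about 31 s; I gave the handle a light sideways nudge first to square the cup.

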